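Dry a varnished reel over the warm-air dryer

ROBOT

A 7-joint arm with a two-finger parallel gripper is mounted at the origin on the work surface. World frame = base frame: x ahead of the robot, y to its left, z up, the work surface at z = 0. Lengths are in m, angles in rad, forces in N, time in s.
With the tool pointing down it reaches from about 0.4 to 0.875 m from the base axis. Payload 19.3 kg.
Tool frame: the origin (TCP) lies at the very end of the fingers, on their centre line; the grasp point (between the pads) lies 19 mm behind it; z points along the fingers, y is the line along which they close (so a half turn about z gives the same grasp; the last joint's range is limited). The gripper opens to 85 mm and grips with 20 to 120 N. Pads are 22 mm wide; open, the fingers measure 114 mm over their backs; the gripper's body (76 mm by 85 mm) begins 54 mm behind the grasp point. The pads swing forward as they close: fully open they stand 13 mm farther back than shut.
Start: joints at [1.071, 0.521, -0.036, 1.599, 0.021, 1.021, -0.113], TCP at [0.26, -0.568, 0.231] pointing down, gripper open.
Joint ranges: [-2.91, 2.91], [-0.3, 2.13], [-1.5, 1.42], [0.17, 2.43], [-1.26, 4.41], [0.16, 1.93], [-2.52, 2.52]. Speed limits (rad/s): [1.89, 1.89, 2.39, 2.39, 3.01, 3.01, 3.01].

INTERFACE

Orientations are given as [roll, pitch, yaw] about the fixed x, y, z axes, in that order (R = Rz(yaw) Ry(pitch) Rx(roll)).
In Python, from workcell import monitor, optics, workorder gives the robot as it stands.
- The arm moves only by the tool apply_moves, never from a script. Its arguments are lists of equal length, an entry for each row: "linear": the shift along the tool's x, y, z each as a share of 0.1 m, from -1 to 1, a list of three; "delta_rot": the turn, a rotation vector about the tool's x, y, z each as a share of 120 degrees, from -1 to 1, a list of three. A call has exactly 5 rows; each row is the pose to reach, as a shift and turn from the pose commanded when the call began, along the tool's axes at that moment; what a row does not reach only later rows make up. A row lasts 1/12 s, in which the tool goes at most 41.7 mm and 7.16 degrees, less where a joint would pass 70% of its speed; a pose out of reach is approached as far as the arm can. A call with a number of a shift or a turn outside -1 to 1 is refused whole. A call with a gripper value outside its range is refused whole. "gripper" is the opening, from -1 (shut) to 1 (fully open), set as the call begins (left out, the last holds). The fingers move at their own pace and stop on an object; "force" is the grip in N (left out, the last holds). Time passes only in rows, so rows that repeat a pose let the fingers close, or fill a call up. It gives the time, the measured TCP pose, the force, the opening and the grip force at its end, in the units of the state.
- monitor.observe(): the state, without advancing time (a new reading comes with each control period).
- optics.grab_frame(name): name is "scene" or "top"; returns (picture, depth): 420x560x3 uint8, red, green, blue; 420x560 float32, m along the optical axis (not along the pixel's ray), 0 where there is no reading.
- optics.camera_info(name): a dict with "fx", "fy", "cx", "cy" (pixels), "rvec" (rotation vector, rad) and "tvec" (3), from world to camera coordinates, as OpenCV has them. Camera axes: x right, y down, z forward; pixel columns grow to the right and rows downward; lengths in m; the calibration is good to about 2 mm. A picture is of the moment at which its call begins. camera_info takes no time and is no camera call.
- workorder.job_done(): hands the job in; it is judged then, once.
The state is a dict: "clock": time; "qpos": joint angles; "qd": joint speeds; "joint_efforts": joint torques, N m; "position": TCP position; "tool_rot": TCP orientation; "force": force on the tool from outside, world axes, zero at the start; "moment": the same for the moment, N m; "grip_width": finger opening in m; "finger_force": force on a finger pad.
Only numpy, scipy, OpenCV 4.12 (cv2) and the standard library are available. Lean on these libraries where they do the work, as an engineer would, in place of code of your own. Each camera call takes 0.05 s, during which the arm holds its last target. There are 200 camera calls.

TASK

Pick up the drying tray by its handle and, with the tray in the air at its starting side, first let the freshly varnished wooden reel roll to the middle of the tray and come to rest there, free of both end stops, for about two seconds. Then carry the tray over to the warm-air dryer and hold it centred above the grille, its underside about 80 mm up, with the reel staying in the middle for five seconds; once near the dryer the tacky reel must not come near an end stop, and it must never leave the tray, nor the tray be tipped steeply. Finish while still holding the tray there with the reel at rest in the middle, leaving the other things on the bench alone.

Things in the scene. Friction and masses are not known exactly. Their poses are not given: they have to be found in the camera images.
- tray: Drying tray 108 x 300 mm, 0.45 kg. Origin: centre of underside; x across, y along (the way the reel rolls). Floor crowned along y, radius 2 m: top at z = 14 mm in the middle, lower to both ends, so on a level tray the reel runs to an end. Side rails 22 mm high, 92 mm apart; end stops 10 mm above the floor, where the reel's centre is at y = +-117 mm. Held, it may sag.
- tray_handle (a point): Centre of the bail handle's bar, carried by two thin posts on the side rails at mid-length, 140 mm above the tray's underside over its centre. The bar is 108 mm long along the tray's x, 20 mm thick along y (grip across this, from above) and 30 mm high; the reel passes below it.
- reel_center (a point): Centre of the loose varnished wooden reel: two flanges 96 mm in diameter, 14 mm thick, on a 40 mm hub, 88 mm long over all, 0.20 kg, axis along the tray's x, centre 62 mm above the tray's underside at mid-tray. It starts at rest at the tray's -y stop. A slope of its floor accelerates it by 7.0 m/s2 per rad; below about 0.01 rad it stays put.
- grille (a point): Centre of the round grille (140 mm across) in the top of the warm-air dryer, a fixed low grey steel box 180 x 180 x 60 mm; this point lies on its top face, 60 mm above the bench.
- tape: Roll of paper tape lying flat, 64 mm across, 24 mm high; bystander, origin under its centre.
- jar: Small amber jar, 44 mm across, 60 mm high; bystander, origin under its centre.
- glue: White glue bottle, 52 mm across, 140 mm high; bystander, origin under its centre.
- hammer: Hammer lying at the far side of the bench; bystander.
There are look-alikes about, which are no part of the job. Of the things shaped like the part that bears reel_center, the wooden one is meant.

How it is judged:
By the outcome, as a careful person would: the job done as asked, in the order asked, and still so for the second after the job is handed in, while the arm keeps its last pose, push and grip.
It also fails if it takes over 64 s, if anything falls off the work surface, if the arm or the gripper's body presses on something with over 40 N, if the wrist force passes 120 N, or if a joint passes its speed limit or range.

## Working session

There is one attempt and no reset: what is moved stays moved. The work goes in short steps, Python scripts to look and compute and a tool call to move; the robot and the scene stay as the last step left them, time stands still between calls to the robot, and variables do not carry over. Pictures are saved under pics/ and viewed, at most 10 in all, crops included, and the job is handed in when it is done.

Besides the shell and the picture viewer there is one more tool, called after "Emit:" by a JSON object that holds its "api" and its "payload". apply_moves: Moves the arm, as the interface text tells. Its arguments: {"type":"object","properties":{"linear":{"type":"array"},"delta_rot":{"type":"array"},"gripper":{"type":"number"},"force":{"type":"number"}},"required":["linear","delta_rot"]}

```bash
mkdir -p pics; cat > h.py <<'E'
import numpy as np, cv2
from workcell import monitor, optics, workorder
def cam(n):
    c=optics.camera_info(n); R=cv2.Rodrigues(np.array(c["rvec"],float))[0]; t=np.array(c["tvec"],float).ravel(); return c,R,t
def cloud(n,d):
    c,R,t=cam(n); v,u=np.indices(d.shape)
    P=np.stack([(u-c["cx"])/c["fx"]*d,(v-c["cy"])/c["fy"]*d,d],-1)
    return (P-t)@R
E
python3 - <<'E'
from h import *
print(monitor.observe())
ims=[]
for n in("scene","top"):
    p,d=optics.grab_frame(n); np.savez(f"{n}0.npz",p=p,d=d); cv2.imwrite(f"pics/{n}0.png",p[...,::-1])
    c,R,t=cam(n); print(n,c,-R.T@t)
E
```

```text
{'clock': 0.0, 'qpos': array([ 1.07080788,  0.522036  , -0.03633439,  1.59999847,  0.02123423,
        1.02110205, -0.11279521]), 'qd': array([-0.0012126 ,  0.00207298,  0.00031316, -0.00137351,  0.00061827,
       -0.00060497, -0.00047422]), 'joint_efforts': array([-1.81615378e-03, -9.27106762e+01,  1.97872102e+00, -3.69939387e+01,
        1.77961669e-02,  8.08605255e-03,  4.48377889e-06]), 'position': array([ 0.26024486, -0.56786982,  0.23071538]), 'tool_rot': array([-3.14043978e+00,  1.08317962e-04,  4.29807114e-01]), 'force': array([-0.45707023, -0.36893547,  0.65493344]), 'moment': array([ 0.02757619, -0.00678169, -0.01137965]), 'finger_force': 0.0, 'grip_width': 0.0853379429958681}
scene {'fx': 535.7918808844024, 'fy': 535.7918808844024, 'cx': 274.464372873462, 'cy': 207.61729160909027, 'rvec': array([ 1.24488932,  2.08036688, -1.06644636]), 'tvec': array([ 0.2414879 , -0.13598933,  1.84069967])} [1.52040279 0.50980933 0.94522727]
top {'fx': 419.3864618927216, 'fy': 419.3864618927216, 'cx': 272.29201089111115, 'cy': 207.08614474030648, 'rvec': array([ 2.16847381, -2.13715073,  0.20183492]), 'tvec': array([-0.04692324,  0.50573511,  1.10706286])} [ 0.32620664 -0.00697962  1.17349839]
```

View pics/scene0.png

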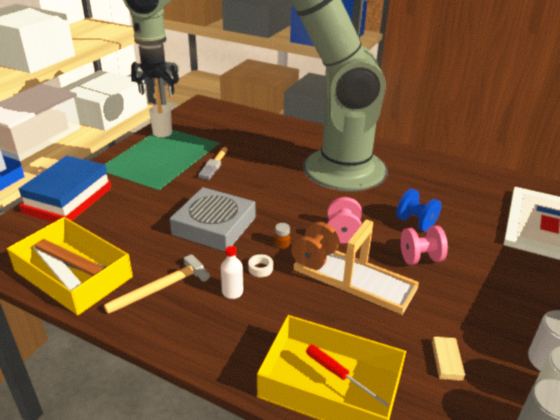

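View pics/top0.png

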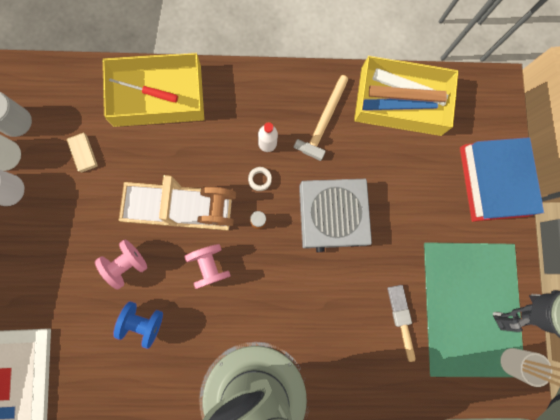

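The scene view shows the wooden reel at about (318,245) at the dryer-side end of the tray, the handle at (358,258) and the dryer at (213,215). In the top view they are reel (215,207), handle (167,200), grille (336,212), tape (260,179), jar (258,219) and glue (268,138).

```bash
python3 - <<'E'
from h import *
for n,boxes in (("top",{"handle":(120,165,205,235),"trayend":(115,175,150,235),"reel":(195,180,235,230),"dry":(295,175,375,255),"tape":(245,162,275,195),"jar":(248,208,270,230),"glue":(255,120,282,155)}),("scene",{"handle":(335,215,380,300),"reel":(285,218,345,275),"dry":(165,185,260,250)})):
    z=np.load(n+"0.npz"); W=cloud(n,z["d"]); p=z["p"].astype(int)
    hsv=cv2.cvtColor(z["p"],cv2.COLOR_RGB2HSV)
    for k,(a,b,c,d) in boxes.items():
        w=W[b:d,a:c].reshape(-1,3); ok=z["d"][b:d,a:c].ravel()>0; h=hsv[b:d,a:c].reshape(-1,3)
        lo,hi={"handle":(.115,.17),"trayend":(.02,.05),"reel":(.07,.13),"dry":(.045,.075),"tape":(.012,.03),"jar":(.05,.07),"glue":(.05,.16)}[k]
        m=ok&(w[:,2]>lo)&(w[:,2]<hi); q=w[m]
        if len(q)<5: print(n,k,len(q));continue
        r=cv2.minAreaRect((q[:,:2]*1000).astype(np.float32))
        print(n,k,len(q),"mean",q.mean(0).round(3),"rect",np.round(r[0],1),np.round(r[1],1),round(r[2],1),"z99",np.percentile(q[:,2],[5,50,98]).round(3))
E
```

```text
top handle 477 mean [0.506 0.225 0.15 ] rect [508.3 227.3] [ 21.1 108.3] 86.6 z99 [0.13  0.153 0.158]
top trayend 127 mean [0.515 0.342 0.022] rect [515.5 334.9] [ 83.6 108. ] 86.4 z99 [0.02  0.022 0.027]
top reel 708 mean [0.501 0.109 0.088] rect [500.6 110.7] [91.9 88.3] 86.4 z99 [0.072 0.087 0.107]
top dry 4386 mean [ 0.49 -0.21  0.06] rect [ 490.7 -211.7] [184.5 181. ] 3.1 z99 [0.056 0.06  0.065]
top tape 236 mean [ 0.59  -0.003  0.023] rect [589.8  -4.5] [62.2 61.9] 0.6 z99 [0.016 0.023 0.028]
top jar 176 mean [ 0.47  -0.001  0.06 ] rect [470.6  -1.2] [38.  37.6] 1.4 z99 [0.056 0.06  0.064]
top glue 358 mean [ 0.69  -0.024  0.1  ] rect [693.5 -24. ] [50.1 42.3] 82.6 z99 [0.059 0.097 0.142]
scene handle 464 mean [0.524 0.229 0.146] rect [510.7 228.1] [ 21.9 113.7] 85.8 z99 [0.122 0.153 0.159]
scene reel 959 mean [0.498 0.116 0.087] rect [473.3 141.8] [152.5 177.7] 87.9 z99 [0.071 0.086 0.108]
scene dry 2636 mean [ 0.507 -0.204  0.06 ] rect [ 496.1 -210.7] [186.1 186. ] 3.9 z99 [0.051 0.061 0.066]
```

Measured points match the given sizes: handle (0.509, 0.2275, bar top 0.155), tray yaw −3.6°, reel (0.501, 0.111), grille (0.4915, −0.2115). I'll move over the handle.

Emit:
{"api": "apply_moves", "payload": {"linear": [[0.1,0,0],[0.3,0,0],[0.5,0,0],[0.7,0,0],[0.9,0,0]], "delta_rot": [[0,0,0.047],[0,0,0.094],[0,0,0.141],[0,0,0.188],[0,0,0.2354]], "gripper": 1, "force": 110}}

```text
clock: 0.52
position: [0.3429, -0.5301, 0.231]
tool_rot: [-3.141, 0.0, -0.068]
force: [0.2, 0.4, 0.5]
grip_width: 0.0854
finger_force: 0.0
```

Emit:
{"api": "apply_moves", "payload": {"linear": [[0.1,-0.2,0],[0.2,-0.4,0],[0.3,-0.6,0],[0.4,-0.8,0],[0.5,-1,0]], "delta_rot": [[0,0,0],[0,0,0],[0,0,0],[0,0,0],[0,0,0]]}}

```text
clock: 0.93
position: [0.3988, -0.4329, 0.231]
tool_rot: [-3.141, 0.0, -0.063]
force: [0.2, 0.2, -0.1]
grip_width: 0.0851
finger_force: 0.0
```

Emit:
{"api": "apply_moves", "payload": {"linear": [[0.1,-0.2,0],[0.2,-0.4,0],[0.3,-0.6,0],[0.4,-0.8,0],[0.5,-1,0]], "delta_rot": [[0,0,0],[0,0,0],[0,0,0],[0,0,0],[0,0,0]]}}

```text
clock: 1.35
position: [0.455, -0.3363, 0.2311]
tool_rot: [-3.141, 0.0, -0.063]
force: [0.5, -0.7, -0.1]
grip_width: 0.0854
finger_force: 0.0
```

Emit:
{"api": "apply_moves", "payload": {"linear": [[0.04,-0.2,0],[0.08,-0.4,0],[0.12,-0.6,0],[0.16,-0.8,0],[0.19,-1,0]], "delta_rot": [[0,0,0],[0,0,0],[0,0,0],[0,0,0],[0,0,0]]}}

```text
clock: 1.77
position: [0.4801, -0.2377, 0.2311]
tool_rot: [-3.141, 0.0, -0.063]
force: [1.1, 0.2, 0.1]
grip_width: 0.0851
finger_force: 0.0
```

Emit:
{"api": "apply_moves", "payload": {"linear": [[0,-0.2,0],[0,-0.4,0],[0,-0.6,0],[0,-0.8,0],[0,-1,0]], "delta_rot": [[0,0,0],[0,0,0],[0,0,0],[0,0,0],[0,0,0]]}}

```text
clock: 2.18
position: [0.4861, -0.138, 0.2311]
tool_rot: [-3.142, 0.0, -0.063]
force: [-0.8, 0.6, 0.0]
grip_width: 0.0849
finger_force: 0.0
```

Emit:
{"api": "apply_moves", "payload": {"linear": [[0,-0.2,0],[0,-0.4,0],[0,-0.6,0],[0,-0.8,0],[0,-1,0]], "delta_rot": [[0,0,0],[0,0,0],[0,0,0],[0,0,0],[0,0,0]]}}

```text
clock: 2.6
position: [0.4924, -0.0382, 0.2312]
tool_rot: [3.142, 0.0, -0.063]
force: [0.8, -0.4, -0.4]
grip_width: 0.0853
finger_force: 0.0
```

Emit:
{"api": "apply_moves", "payload": {"linear": [[0,-0.2,0],[0,-0.4,0],[0,-0.6,0],[0,-0.8,0],[0,-1,0]], "delta_rot": [[0,0,0],[0,0,0],[0,0,0],[0,0,0],[0,0,0]]}}

```text
clock: 3.02
position: [0.4987, 0.0615, 0.2311]
tool_rot: [3.141, 0.0, -0.063]
force: [0.3, 0.2, 0.5]
grip_width: 0.0857
finger_force: 0.0
```

Emit:
{"api": "apply_moves", "payload": {"linear": [[0,-0.2,0],[0,-0.4,0],[0,-0.6,0],[0,-0.8,0],[0,-0.9,0]], "delta_rot": [[0,0,0],[0,0,0],[0,0,0],[0,0,0],[0,0,0]]}}

```text
clock: 3.43
position: [0.5043, 0.1528, 0.2311]
tool_rot: [-3.141, 0.0, -0.061]
force: [0.3, -1.1, 0.9]
grip_width: 0.0852
finger_force: 0.0
```

Emit:
{"api": "apply_moves", "payload": {"linear": [[0,-0.2,0],[0,-0.4,0],[0,-0.6,0],[0,-0.72,0],[0,-0.74,0]], "delta_rot": [[0,0,0],[0,0,0],[0,0,0],[0,0,0],[0,0,0]]}}

```text
clock: 3.85
position: [0.509, 0.2261, 0.231]
tool_rot: [-3.141, 0.0, -0.061]
force: [-0.7, -0.4, 0.1]
grip_width: 0.0851
finger_force: 0.0
```

Emit:
{"api": "apply_moves", "payload": {"linear": [[0,0,0.05],[0,0,0.15],[0,0,0.3],[0,0,0.45],[0,0,0.6]], "delta_rot": [[0,0,0],[0,0,0],[0,0,0],[0,0,0],[0,0,0]]}}

```text
clock: 4.27
position: [0.5092, 0.2227, 0.1699]
tool_rot: [3.141, 0.0, -0.065]
force: [0.5, -0.1, -0.2]
grip_width: 0.0851
finger_force: 0.0
```

```bash
python3 - <<'E'
from h import *
s=monitor.observe(); print(s["clock"],s["position"],s["tool_rot"],s["qpos"].round(2),s["force"])
p,d=optics.grab_frame("scene"); cv2.imwrite("pics/s1.png",cv2.resize(p[180:320,260:450],None,fx=4,fy=4)[...,::-1])
E
```

```text
4.2667 [0.50922291 0.22265624 0.16992709] [ 3.14085964e+00  2.69387381e-04 -6.47794266e-02] [-0.41  0.49 -0.15  1.84  0.1   0.82 -2.24] [ 0.47197165 -0.10500582 -0.18168718]
```

View pics/s1.png

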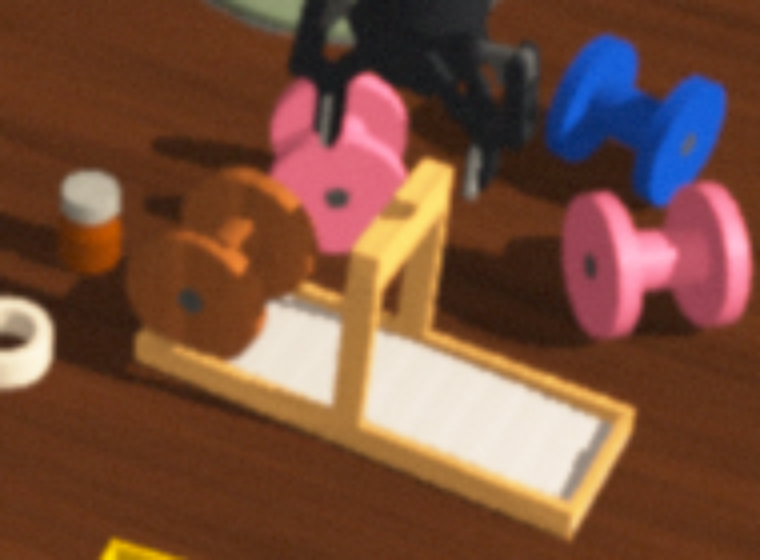

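The crop shows the open fingers straddling the bar from above, with tips at about (325,140) and (475,190). The reel is against its stop. I'll correct y, descend, and grip.

Emit:
{"api": "apply_moves", "payload": {"linear": [[0,-0.02,0.1],[0,-0.04,0.2],[0,-0.04,0.3],[0,-0.04,0.4],[0,-0.04,0.46]], "delta_rot": [[0,0,0],[0,0,0],[0,0,0],[0,0,0],[0,0,0]]}}

```text
clock: 4.73
position: [0.5092, 0.228, 0.124]
tool_rot: [3.141, 0.001, -0.063]
force: [0.1, 0.2, -0.0]
grip_width: 0.0853
finger_force: 0.0
```

Emit:
{"api": "apply_moves", "payload": {"linear": [[0,0,0],[0,0,0],[0,0,0],[0,0,0],[0,0,0]], "delta_rot": [[0,0,0],[0,0,0],[0,0,0],[0,0,0],[0,0,0]]}}

```text
clock: 5.15
position: [0.5098, 0.2284, 0.1258]
tool_rot: [-3.141, -0.001, -0.063]
force: [0.3, 0.4, 0.5]
grip_width: 0.0854
finger_force: 0.0
```

Emit:
{"api": "apply_moves", "payload": {"linear": [[0,0,0],[0,0,0],[0,0,0],[0,0,0],[0,0,0]], "delta_rot": [[0,0,0],[0,0,0],[0,0,0],[0,0,0],[0,0,0]], "gripper": -1, "force": 110}}

```text
clock: 5.57
position: [0.5096, 0.2283, 0.1253]
tool_rot: [-3.142, -0.0, -0.063]
force: [-0.2, -0.0, -0.3]
grip_width: 0.0257
finger_force: 0.0
```

Emit:
{"api": "apply_moves", "payload": {"linear": [[0,0,0],[0,0,0],[0,0,0],[0,0,0],[0,0,0]], "delta_rot": [[0,0,0],[0,0,0],[0,0,0],[0,0,0],[0,0,0]]}}

```text
clock: 5.98
position: [0.5096, 0.2282, 0.1256]
tool_rot: [3.142, -0.0, -0.063]
force: [-1.8, -1.8, 6.2]
grip_width: 0.0184
finger_force: 108.7
```

Emit:
{"api": "apply_moves", "payload": {"linear": [[0,0,0],[0,0,0],[0,0,0],[0,0,0],[0,0,0]], "delta_rot": [[0,0,0],[0,0,0],[0,0,0],[0,0,0],[0,0,0]]}}

```text
clock: 6.4
position: [0.5096, 0.2282, 0.1256]
tool_rot: [3.142, -0.0, -0.064]
force: [-2.3, -2.1, 6.8]
grip_width: 0.0182
finger_force: 108.7
```

Emit:
{"api": "apply_moves", "payload": {"linear": [[0,0,-0.02],[0,0,-0.06],[0,0,-0.14],[0,0,-0.24],[0,0,-0.36]], "delta_rot": [[0,0,0],[0,0,0],[0,0,0],[0,0,0],[0,0,0]]}}

```text
clock: 6.82
position: [0.5093, 0.2282, 0.162]
tool_rot: [3.141, 0.001, -0.063]
force: [-0.4, -1.0, -7.1]
grip_width: 0.0184
finger_force: 107.9
```

Emit:
{"api": "apply_moves", "payload": {"linear": [[0,0,-0.12],[0,0,-0.24],[0,0,-0.36],[0,0,-0.48],[0,0,-0.6]], "delta_rot": [[0,0,0],[0,0,0],[0,0,0],[0,0,0],[0,0,0]]}}

```text
clock: 7.23
position: [0.5095, 0.2283, 0.2228]
tool_rot: [-3.141, -0.0, -0.063]
force: [0.3, -0.8, -7.1]
grip_width: 0.0181
finger_force: 107.9
```

Emit:
{"api": "apply_moves", "payload": {"linear": [[0,0,-0.12],[0,0,-0.24],[0,0,-0.34],[0,0,-0.41],[0,0,-0.44]], "delta_rot": [[0,0,0],[0,0,0],[0,0,0],[0,0,0],[0,0,0]]}}

```text
clock: 7.65
position: [0.5098, 0.2284, 0.2667]
tool_rot: [-3.141, -0.001, -0.063]
force: [0.8, -0.1, -7.9]
grip_width: 0.0185
finger_force: 107.9
```

```bash
python3 - <<'E'
from h import *
s=monitor.observe(); print(s)
for n in ("top","scene"):
    p,d=optics.grab_frame(n); np.savez(f"{n}2.npz",p=p,d=d)
    c,R,t=cam(n)
    W=cloud(n,d); T=s["position"]; ya=-0.063
    ex=np.array([np.cos(ya),np.sin(ya)]); ey=np.array([-ex[1],ex[0]])
    X=(W[...,:2]-T[:2])@ex; Y=(W[...,:2]-T[:2])@ey; Z=W[...,2]-T[2]+.1256
    m=(d>0)&(abs(X)<.06)&(abs(Y)<.17)&(Z<.12)&(Z>-.02)
    np.savez(f"{n}2w.npz",X=X,Y=Y,Z=Z,m=m)
    sat=cv2.cvtColor(p,cv2.COLOR_RGB2HSV)
    f=m&(sat[...,1]<60)&(abs(X)<.043)
    print(n,m.sum(),f.sum())
    for y0 in np.arange(-.16,.17,.02):
        k=f&(abs(Y-y0)<.01); r=m&(abs(Y-y0)<.01)&(abs(abs(X)-.05)<.004)
        print(round(y0,2),k.sum(),np.median(Z[k]).round(4) if k.sum() else '',r.sum(),np.median(Z[r]).round(4) if r.sum() else '')
    cv2.imwrite(f"pics/{n}2.png",cv2.resize(p[120:320,90:450] if n=="top" else p[100:320,250:500],None,fx=2,fy=2)[...,::-1])
E
```

```text
{'clock': 7.65, 'qpos': array([-0.40959454,  0.38113258, -0.15750798,  1.73217649,  0.06809484,
        1.03213712, -2.22498637]), 'qd': array([-0.00014671, -0.0179579 ,  0.00164144, -0.02570281, -0.00566138,
        0.05745903,  0.00399933]), 'joint_efforts': array([ 1.22266891e-02, -8.30259776e+01, -4.75183949e-01, -3.94796026e+01,
        1.42383501e-01,  4.26971884e-01,  1.12704196e-02]), 'position': array([0.50978024, 0.22840985, 0.26666257]), 'tool_rot': array([-3.14080182e+00, -1.21414905e-03, -6.33365060e-02]), 'force': array([ 0.83985676, -0.1032633 , -7.88436254]), 'moment': array([ 0.27045975, -0.05875857,  0.03562092]), 'finger_force': 107.91803240776062, 'grip_width': 0.01849832577703398}
top 2621 985
-0.16 0  1 0.0091
-0.14 104 0.0093 25 0.0205
-0.12 0  25 0.022
-0.1 3 0.0628 25 0.0211
-0.08 173 0.012 24 0.0215
-0.06 233 0.0123 41 0.0208
-0.04 281 0.0127 29 0.0215
-0.02 170 0.0132 26 0.0532
-0.0 21 0.0125 12 0.0834
0.02 0  0 
0.04 0  0 
0.06 0  0 
0.08 0  0 
0.1 0  0 
0.12 0  0 
0.14 0  0 
0.16 0  0 
scene 5717 1666
-0.16 0  17 0.0588
-0.14 0  65 0.0219
-0.12 5 0.0581 83 0.0265
-0.1 7 0.0121 80 0.0327
-0.08 129 0.0132 71 0.0218
-0.06 146 0.0137 65 0.0185
-0.04 113 0.0143 40 0.017
-0.02 37 0.0148 63 0.0207
-0.0 121 0.0146 274 0.0647
0.02 164 0.0148 74 0.0183
0.04 173 0.0146 63 0.0202
0.06 168 0.0143 62 0.0204
0.08 177 0.0136 54 0.0203
0.1 180 0.0126 60 0.0202
0.12 179 0.0115 69 0.0181
0.14 67 0.0108 87 0.0167
0.16 0  0
```

View pics/top2.png

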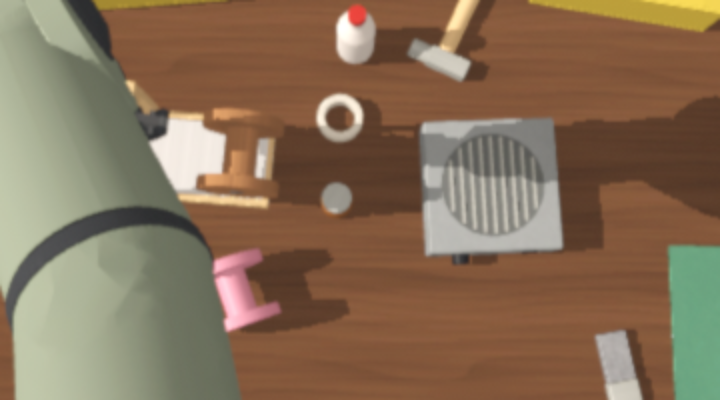

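View pics/scene2.png

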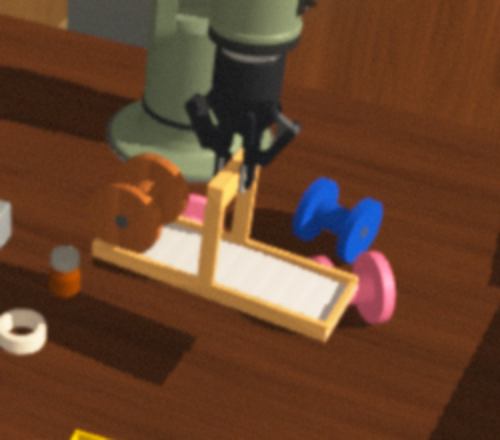

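Top view: the tray is lifted with the reel at its dryer-side end, and the arm hides the rest. Scene view: the tray hangs level and the reel at about (150,205) in the crop is still at the stop. I'll build a reel tracker and test it on this frame.

```bash
cat > look.py <<'E'
# usage: look.py tau_cmd_of_last_call  -> measured reel y, tray tilt, estimate and prediction table
import sys, json, os
from h import *
from scipy.optimize import least_squares
def measure(p,d,T,ya,tau):
    W=cloud("scene",d); ex=np.array([np.cos(ya),np.sin(ya)]); ey=np.array([-ex[1],ex[0]])
    c0=np.array(T[:2])+(-.1256*np.sin(tau))*ey
    X=(W[...,:2]-c0)@ex; Y=(W[...,:2]-c0)@ey; Z=W[...,2]-T[2]+.1256
    h=cv2.cvtColor(p,cv2.COLOR_RGB2HSV).astype(int)
    m=(d>0)&(abs(Y)<.18)&(abs(X)<.06)
    f=m&(h[...,1]<60)&(abs(X)<.042)&(abs(Z-.0135+tau*Y)<.012)&(abs(Y)<.12)
    A=np.c_[Y[f],np.ones(f.sum())]; z=Z[f]+Y[f]**2/4
    k=np.ones(len(z),bool)
    for _ in range(4):
        q=np.linalg.lstsq(A[k],z[k],rcond=None)[0]; r=z-A@q; k=abs(r)<.003
    b=m&(h[...,0]<15)&(h[...,1]>120)&(X>.034)&(X<.052)&(Z+tau*Y>.028)&(Z+tau*Y<.118)
    n,l,st,_=cv2.connectedComponentsWithStats(b.astype(np.uint8))
    pts=np.c_[Y[b],Z[b]]
    def res(c): return np.maximum(np.hypot(pts[:,0]-c[0],pts[:,1]-c[1])-.048,0)
    g=[np.percentile(pts[:,0],1)/2+np.percentile(pts[:,0],99)/2, np.percentile(pts[:,1],1)/2+np.percentile(pts[:,1],99)/2]
    pts32=(pts*1000).astype(np.float32)
    o=least_squares(lambda c:np.r_[res(c)*1,1e-2*(c-np.array(g))],g,loss="soft_l1",f_scale=.001).x
    return -q[0],q[1],f.sum(),g,o,b.sum()
def sim(y,v,t,tau,fr=.07):
    n=max(1,int(round(t/.005))); dt=t/n
    for i in range(n):
        a=7*(tau(i*dt)+y/2)
        if abs(v)<.002 and abs(a)<fr: v=0;continue
        s=np.sign(v) if abs(v)>=.002 else np.sign(a)
        v+=(a-fr*s)*dt; y+=v*dt
        if abs(y)>.117: y=np.sign(y)*.117; v=0
    return y,v
def ramp(a,b): return lambda t: a+(b-a)*min(1,max(0,(t-.05)/.17))
if __name__=="__main__":
    cmd=float(sys.argv[1]); s=monitor.observe(); p,d=optics.grab_frame("scene")
    rt=s["tool_rot"][0]; rt=rt if rt>0 else rt+2*np.pi; tt=rt-np.pi
    ym=sys.argv[2:]; 
    tau,z0,nf,g,o,nb=measure(p,d,s["position"],s["tool_rot"][2],cmd)
    H=json.load(open("hist.json")) if os.path.exists("hist.json") else []
    y=(g[0]+o[0])/2 if abs(g[0]-o[0])<.006 else o[0]
    H.append([s["clock"],y,cmd,tau]); json.dump(H,open("hist.json","w"))
    print("t %.2f TCP %s rot %s F %s"%(s["clock"],s["position"].round(4),s["tool_rot"].round(4),s["force"].round(1)))
    print("tau cmd %.4f tool %.4f floor %.4f z0 %.4f nf %d | reel g %s o %s nb %d"%(cmd,tt,tau,z0,nf,np.round(g,4),np.round(o,4),nb))
    K=H[-3:]
    off=0
    if len(K)>1:
        def f(x):
            y,v=x; r=[(y-K[0][1])]
            for a,b in zip(K,K[1:]):
                y,v=sim(y,v,b[0]-a[0],ramp(a[2]+off,b[2]+off)); r.append(y-b[1])
            f.e=(y,v); return r+[.02*(x[1])]
        x=least_squares(f,[K[0][1],0.02 if len(K)<3 else (K[1][1]-K[0][1])/(K[1][0]-K[0][0])],diff_step=1e-2,x_scale=[.01,.01]).x; r=f(x); e=f.e
        fd=(K[-1][1]-K[-2][1])/(K[-1][0]-K[-2][0])
        print("fit y %.4f v %.4f  fd v(mid) %.4f resid mm %s"%(*e,fd,np.round(np.array(r)*1000,1)))
        e=(y,e[1])
        for c in np.arange(cmd-.08,cmd+.0801,.01):
            q=sim(*e,.467,ramp(cmd+off,c+off)); print("%.3f:%.0f,%.0f"%(c,q[0]*1000,q[1]*1000),end="  ")
        print()
E
python3 - <<'E'
from look import *
z=np.load("scene2.npz"); print(measure(z["p"],z["d"],[.5098,.2284,.2660],-.0633,0))
z=np.load("scene0.npz"); print(measure(z["p"],z["d"],[.509,.2275,.1256],-.063,0))
E
```

```text
(np.float64(-0.003537304464156664), np.float64(0.015485420192482972), np.int64(1489), [np.float64(-0.11594761169150883), np.float64(0.06856460987747917)], array([-0.11715971,  0.06228964]), np.int64(894))
(np.float64(0.00029453518641272994), np.float64(0.015219867876692831), np.int64(1502), [np.float64(-0.11603475620067588), np.float64(0.06877065528493356)], array([-0.11682795,  0.0621667 ]), np.int64(756))
```

```bash
sed -i 's/y=(g\[0\]+o\[0\])\/2 if.*/y=o[0]/; s/off=0$/off=-.0015/' look.py; python3 look.py 0
```

```text
t 7.75 TCP [0.5096 0.2283 0.2657] rot [-3.1413e+00 -5.0000e-04 -6.3300e-02] F [-0.7 -0.9 -7.5]
tau cmd 0.0000 tool 0.0003 floor -0.0045 z0 0.0150 nf 1493 | reel g [-0.116   0.0686] o [-0.1171  0.062 ] nb 876
```

Emit:
{"api": "apply_moves", "payload": {"linear": [[0,-0.04,0],[0,-0.08,0],[0,-0.113,0],[0,-0.113,0],[0,-0.113,0]], "delta_rot": [[-0.015,0,0],[-0.03,0,0],[-0.043,0,0],[-0.043,0,0],[-0.043,0,0]]}}

```text
clock: 8.22
position: [0.5099, 0.2399, 0.2645]
tool_rot: [3.052, 0.001, -0.062]
force: [0.0, -0.2, -7.8]
grip_width: 0.0186
finger_force: 108.1
```

```bash
python3 look.py 0.09
```

```text
t 8.22 TCP [0.5099 0.2399 0.2645] rot [ 3.0517e+00  1.1000e-03 -6.2300e-02] F [ 0.  -0.2 -7.8]
tau cmd 0.0900 tool -0.0899 floor 0.0863 z0 0.0155 nf 1470 | reel g [-0.1009  0.0779] o [-0.1017  0.0719] nb 917
fit y -0.1119 v 0.0383  fd v(mid) 0.0331 resid mm [  0.  -10.3   0. ]
0.010:-90,-23  0.020:-87,-6  0.030:-83,8  0.040:-79,33  0.050:-75,58  0.060:-71,82  0.070:-67,107  0.080:-63,131  0.090:-59,156  0.100:-55,181  0.110:-50,205  0.120:-46,230  0.130:-42,255  0.140:-38,279  0.150:-34,304  0.160:-30,329  0.170:-26,353
```

```bash
sed -i 's/y=o\[0\]$/y=o[0]-.062*cmd/' look.py; python3 - <<'E'
import json
H=json.load(open("hist.json")); H[-1][1]-=.062*.09; json.dump(H,open("hist.json","w"))
E
```

Emit:
{"api": "apply_moves", "payload": {"linear": [[0,0.022,0],[0,0.044,0],[0,0.044,0],[0,0.044,0],[0,0.044,0]], "delta_rot": [[0.0083,0,0],[0.0167,0,0],[0.0167,0,0],[0.0167,0,0],[0.0167,0,0]]}}

```text
clock: 8.68
position: [0.5101, 0.2348, 0.2659]
tool_rot: [3.087, -0.0, -0.064]
force: [1.4, 0.1, -6.6]
grip_width: 0.0183
finger_force: 108.1
```

```bash
python3 look.py 0.055
```

```text
t 8.68 TCP [0.5101 0.2348 0.2659] rot [ 3.0867e+00 -2.0000e-04 -6.3900e-02] F [ 1.4  0.1 -6.6]
tau cmd 0.0550 tool -0.0549 floor 0.0532 z0 0.0154 nf 1149 | reel g [-0.06    0.0732] o [-0.0607  0.0683] nb 962
fit y -0.0875 v 0.0508  fd v(mid) 0.0925 resid mm [  0.   -4.7 -23.4  -0. ]
-0.025:-58,-56  -0.015:-55,-36  -0.005:-51,-17  0.005:-48,-3  0.015:-44,15  0.025:-40,40  0.035:-36,64  0.045:-32,89  0.055:-28,114  0.065:-24,138  0.075:-20,163  0.085:-16,188  0.095:-11,212  0.105:-7,237  0.115:-3,262  0.125:1,286  0.135:5,311
```

Emit:
{"api": "apply_moves", "payload": {"linear": [[0,0.054,0],[0,0.107,0],[0,0.107,0],[0,0.107,0],[0,0.107,0]], "delta_rot": [[0.0203,0,0],[0.0406,0,0],[0.0406,0,0],[0.0406,0,0],[0.0406,0,0]]}}

```text
clock: 9.15
position: [0.5092, 0.2251, 0.2664]
tool_rot: [-3.112, 0.0, -0.063]
force: [-0.8, -0.1, -6.8]
grip_width: 0.0185
finger_force: 108.3
```

```bash
sed -i 's/fr=.07/fr=.02/' look.py; python3 look.py -0.03
```

```text
t 9.15 TCP [0.5092 0.2251 0.2664] rot [-3.1123  0.     -0.0628] F [-0.8 -0.1 -6.8]
tau cmd -0.0300 tool 0.0292 floor -0.0303 z0 0.0151 nf 1154 | reel g [-0.0348  0.0692] o [-0.0357  0.0638] nb 721
fit y -0.0328 v -0.0000  fd v(mid) 0.0648 resid mm [ 1.1 -3.1  1.1  1. ]
-0.110:-104,-366  -0.100:-100,-341  -0.090:-96,-317  -0.080:-92,-292  -0.070:-88,-267  -0.060:-84,-243  -0.050:-80,-218  -0.040:-75,-193  -0.030:-71,-169  -0.020:-67,-144  -0.010:-63,-119  -0.000:-59,-95  0.010:-55,-70  0.020:-51,-45  0.030:-47,-21  0.040:-43,2  0.050:-39,23
```

Emit:
{"api": "apply_moves", "payload": {"linear": [[0,-0.101,0],[0,-0.101,0],[0,-0.101,0],[0,-0.101,0],[0,-0.101,0]], "delta_rot": [[-0.0382,0,0],[-0.0382,0,0],[-0.0382,0,0],[-0.0382,0,0],[-0.0382,0,0]]}}

```text
clock: 9.62
position: [0.5099, 0.2344, 0.2665]
tool_rot: [3.091, 0.0, -0.063]
force: [0.7, -0.4, -7.9]
grip_width: 0.0181
finger_force: 108.9
```

```bash
python3 look.py 0.05
```

```text
t 9.62 TCP [0.5099 0.2344 0.2665] rot [ 3.0914e+00  1.0000e-04 -6.3400e-02] F [ 0.7 -0.4 -7.9]
tau cmd 0.0500 tool -0.0502 floor 0.0503 z0 0.0152 nf 1169 | reel g [-0.0475  0.0722] o [-0.0427  0.0702] nb 804
fit y -0.0456 v 0.0093  fd v(mid) -0.0256 resid mm [ 0.4 -0.8  0.3  1.8]
-0.030:-54,-90  -0.020:-50,-66  -0.010:-46,-42  0.000:-42,-20  0.010:-39,-0  0.020:-34,23  0.030:-30,48  0.040:-26,73  0.050:-22,97  0.060:-18,122  0.070:-14,147  0.080:-10,171  0.090:-6,196  0.100:-2,220  0.110:2,245  0.120:6,270  0.130:10,294
```

Emit:
{"api": "apply_moves", "payload": {"linear": [[0,0.025,0],[0,0.025,0],[0,0.025,0],[0,0.025,0],[0,0.025,0]], "delta_rot": [[0.0096,0,0],[0.0096,0,0],[0.0096,0,0],[0.0096,0,0],[0.0096,0,0]]}}

```text
clock: 10.08
position: [0.5098, 0.232, 0.2668]
tool_rot: [3.112, -0.0, -0.063]
force: [0.2, -0.2, -8.6]
grip_width: 0.0183
finger_force: 108.9
```

```bash
python3 look.py 0.03
```

```text
t 10.08 TCP [0.5098 0.232  0.2668] rot [ 3.1117 -0.     -0.0635] F [ 0.2 -0.2 -8.6]
tau cmd 0.0300 tool -0.0299 floor 0.0290 z0 0.0151 nf 1188 | reel g [-0.0198  0.0713] o [-0.0205  0.0657] nb 698
fit y -0.0234 v 0.0613  fd v(mid) 0.0502 resid mm [-1.   2.7 -1.  -0.1]
-0.050:-10,-52  -0.040:-6,-29  -0.030:-3,-7  -0.020:1,16  -0.010:6,41  0.000:10,65  0.010:14,90  0.020:18,115  0.030:22,139  0.040:26,164  0.050:30,189  0.060:34,213  0.070:38,238  0.080:42,263  0.090:46,287  0.100:51,312  0.110:55,337
```

Emit:
{"api": "apply_moves", "payload": {"linear": [[0,0.076,0],[0,0.076,0],[0,0.076,0],[0,0.076,0],[0,0.038,0]], "delta_rot": [[0.0286,0,0],[0.0286,0,0],[0.0286,0,0],[0.0286,0,0],[0.0143,0,0]]}}

```text
clock: 10.55
position: [0.5098, 0.2272, 0.267]
tool_rot: [3.141, -0.0, -0.065]
force: [-0.4, -0.9, -7.4]
grip_width: 0.0182
finger_force: 109.0
```

```bash
python3 look.py 0.0; python3 look.py 0.0
```

```text
t 10.55 TCP [0.5098 0.2272 0.267 ] rot [ 3.1409e+00 -2.0000e-04 -6.5100e-02] F [-0.4 -0.9 -7.4]
tau cmd 0.0000 tool -0.0007 floor 0.0007 z0 0.0152 nf 1163 | reel g [-0.0126  0.0696] o [-0.0137  0.0652] nb 709
fit y -0.0110 v 0.0255  fd v(mid) 0.0185 resid mm [ 2.8 -7.8  2.8  0. ]
-0.080:-40,-189  -0.070:-36,-165  -0.060:-32,-141  -0.050:-28,-116  -0.040:-24,-92  -0.030:-20,-68  -0.020:-16,-44  -0.010:-12,-21  -0.000:-9,-1  0.010:-5,19  0.020:-1,44  0.030:3,68  0.040:7,93  0.050:11,118  0.060:15,142  0.070:19,167  0.080:23,191  
t 10.60 TCP [0.5094 0.2297 0.2669] rot [ 3.1386 -0.     -0.0622] F [-2.3  3.8 -7.8]
tau cmd 0.0000 tool -0.0030 floor 0.0021 z0 0.0150 nf 1174 | reel g [-0.0162  0.0701] o [-0.0167  0.0653] nb 711
fit y -0.0153 v -0.0019  fd v(mid) -0.0585 resid mm [ 0.1 -1.5  1.4  0.3]
-0.080:-56,-226  -0.070:-52,-201  -0.060:-48,-176  -0.050:-44,-152  -0.040:-40,-127  -0.030:-36,-103  -0.020:-32,-78  -0.010:-28,-53  -0.000:-23,-29  0.010:-19,-4  0.020:-17,10  0.030:-13,33  0.040:-9,57  0.050:-5,81  0.060:-1,105  0.070:3,129  0.080:7,153
```

Emit:
{"api": "apply_moves", "payload": {"linear": [[0,-0.012,0],[0,-0.023,0],[0,-0.023,0],[0,-0.023,0],[0,-0.023,0]], "delta_rot": [[-0.0043,0,0],[-0.0086,0,0],[-0.0086,0,0],[-0.0086,0,0],[-0.0086,0,0]]}}

```text
clock: 11.07
position: [0.5097, 0.2305, 0.2668]
tool_rot: [3.124, 0.0, -0.063]
force: [-0.1, -0.5, -7.6]
grip_width: 0.0183
finger_force: 109.0
```

```bash
python3 look.py 0.018
```

```text
t 11.07 TCP [0.5097 0.2305 0.2668] rot [ 3.1237e+00  1.0000e-04 -6.3400e-02] F [-0.1 -0.5 -7.6]
tau cmd 0.0180 tool -0.0179 floor 0.0171 z0 0.0151 nf 1171 | reel g [-0.0194  0.0704] o [-0.0201  0.0651] nb 701
fit y -0.0213 v -0.0013  fd v(mid) -0.0098 resid mm [-1.   1.2 -0.1 -0.3]
-0.062:-49,-170  -0.052:-45,-146  -0.042:-41,-121  -0.032:-37,-97  -0.022:-33,-72  -0.012:-29,-48  -0.002:-25,-24  0.008:-22,-2  0.018:-19,9  0.028:-15,34  0.038:-11,59  0.048:-7,83  0.058:-3,108  0.068:1,133  0.078:5,157  0.088:9,182  0.098:13,207
```

Emit:
{"api": "apply_moves", "payload": {"linear": [[0,-0.013,0],[0,-0.013,0],[0,-0.013,0],[0,-0.013,0],[0,-0.013,0]], "delta_rot": [[-0.0048,0,0],[-0.0048,0,0],[-0.0048,0,0],[-0.0048,0,0],[-0.0048,0,0]]}}

```text
clock: 11.53
position: [0.5098, 0.2319, 0.2668]
tool_rot: [3.114, 0.0, -0.063]
force: [-0.4, 0.7, -7.5]
grip_width: 0.0184
finger_force: 109.0
```

```bash
python3 look.py 0.028
```

```text
t 11.53 TCP [0.5098 0.2319 0.2668] rot [ 3.1136  0.     -0.0632] F [-0.4  0.7 -7.5]
tau cmd 0.0280 tool -0.0280 floor 0.0277 z0 0.0150 nf 1188 | reel g [-0.01    0.0702] o [-0.0107  0.0648] nb 729
fit y -0.0129 v 0.0388  fd v(mid) 0.0190 resid mm [ 0.1  1.  -0.5 -0.2]
-0.052:-9,-70  -0.042:-6,-47  -0.032:-2,-24  -0.022:2,-3  -0.012:6,20  -0.002:10,45  0.008:14,70  0.018:18,94  0.028:22,119  0.038:27,144  0.048:31,168  0.058:35,193  0.068:39,218  0.078:43,242  0.088:47,267  0.098:51,292  0.108:55,316
```

Emit:
{"api": "apply_moves", "payload": {"linear": [[0,0.055,0],[0,0.055,0],[0,0.055,0],[0,0.055,0],[0,0.055,0]], "delta_rot": [[0.021,0,0],[0.021,0,0],[0.021,0,0],[0.021,0,0],[0.021,0,0]]}}

```text
clock: 12.0
position: [0.5094, 0.2269, 0.267]
tool_rot: [-3.126, 0.0, -0.063]
force: [-0.0, -0.3, -6.7]
grip_width: 0.0181
finger_force: 109.0
```

```bash
python3 look.py -0.016
```

```text
t 12.00 TCP [0.5094 0.2269 0.267 ] rot [-3.1263e+00  1.0000e-04 -6.2800e-02] F [-0.  -0.3 -6.7]
tau cmd -0.0160 tool 0.0153 floor -0.0151 z0 0.0151 nf 1134 | reel g [-0.0007  0.0695] o [-0.0024  0.0659] nb 742
fit y -0.0007 v 0.0011  fd v(mid) 0.0235 resid mm [ 0.8 -2.1  0.8 -0. ]
-0.096:-46,-253  -0.086:-42,-228  -0.076:-38,-203  -0.066:-34,-179  -0.056:-30,-154  -0.046:-26,-129  -0.036:-22,-105  -0.026:-18,-80  -0.016:-13,-55  -0.006:-9,-31  0.004:-5,-6  0.014:-2,10  0.024:1,32  0.034:5,56  0.044:9,80  0.054:13,104  0.064:17,128
```

Emit:
{"api": "apply_moves", "payload": {"linear": [[0,-0.026,0],[0,-0.026,0],[0,-0.026,0],[0,-0.026,0],[0,-0.026,0]], "delta_rot": [[-0.01,0,0],[-0.01,0,0],[-0.01,0,0],[-0.01,0,0],[-0.01,0,0]]}}

```text
clock: 12.47
position: [0.5096, 0.229, 0.267]
tool_rot: [3.136, 0.0, -0.063]
force: [0.0, 0.7, -6.7]
grip_width: 0.0182
finger_force: 109.0
```

```bash
python3 look.py 0.005
```

```text
t 12.47 TCP [0.5096 0.229  0.267 ] rot [ 3.1365e+00  1.0000e-04 -6.3200e-02] F [ 0.   0.7 -6.7]
tau cmd 0.0050 tool -0.0051 floor 0.0048 z0 0.0150 nf 1154 | reel g [-0.0025  0.0695] o [-0.0031  0.0655] nb 731
fit y -0.0040 v -0.0036  fd v(mid) -0.0042 resid mm [-0.   1.3 -0.6  0.6]
-0.075:-33,-183  -0.065:-29,-158  -0.055:-25,-134  -0.045:-21,-109  -0.035:-17,-84  -0.025:-13,-60  -0.015:-9,-35  -0.005:-5,-12  0.005:-4,0  0.015:-0,21  0.025:4,46  0.035:8,70  0.045:12,95  0.055:16,120  0.065:20,144  0.075:24,169  0.085:28,194
```

Emit:
{"api": "apply_moves", "payload": {"linear": [[0,0.004,0],[0,0.004,0],[0,0.004,0],[0,0.004,0],[0,0.004,0]], "delta_rot": [[0.0014,0,0],[0.0014,0,0],[0.0014,0,0],[0.0014,0,0],[0.0014,0,0]]}}

```text
clock: 12.93
position: [0.5096, 0.2286, 0.267]
tool_rot: [3.14, -0.0, -0.063]
force: [0.8, -0.3, -7.5]
grip_width: 0.0184
finger_force: 109.0
```

```bash
python3 look.py 0.002|head -3
```

```text
t 12.93 TCP [0.5096 0.2286 0.267 ] rot [ 3.1396 -0.     -0.0634] F [ 0.8 -0.3 -7.5]
tau cmd 0.0020 tool -0.0020 floor 0.0001 z0 0.0150 nf 1160 | reel g [-0.0026  0.0688] o [-0.0033  0.0643] nb 735
fit y -0.0034 v 0.0000  fd v(mid) 0.0000 resid mm [ 0.   0.  -0.   0.1]
```

Emit:
{"api": "apply_moves", "payload": {"linear": [[0,0,0],[0,0,0],[0,0,0],[0,0,0],[0,0,0]], "delta_rot": [[0,0,0],[0,0,0],[0,0,0],[0,0,0],[0,0,0]]}}

```text
clock: 13.4
position: [0.5096, 0.2286, 0.267]
tool_rot: [3.14, -0.0, -0.063]
force: [-0.8, 0.1, -8.1]
grip_width: 0.0184
finger_force: 109.0
```

```bash
python3 look.py 0.002|head -3
```

```text
t 13.40 TCP [0.5096 0.2286 0.267 ] rot [ 3.1396 -0.     -0.0632] F [-0.8  0.1 -8.1]
tau cmd 0.0020 tool -0.0020 floor 0.0014 z0 0.0151 nf 1162 | reel g [-0.0025  0.0687] o [-0.0039  0.0654] nb 740
fit y -0.0036 v 0.0000  fd v(mid) -0.0013 resid mm [-0.2 -0.2  0.4  0. ]
```

Reel at rest at about y = −3.5 mm. I'll hold it there for another ~2.1 s.

Emit:
{"api": "apply_moves", "payload": {"linear": [[0,0,0],[0,0,0],[0,0,0],[0,0,0],[0,0,0]], "delta_rot": [[0,0,0],[0,0,0],[0,0,0],[0,0,0],[0,0,0]]}}

```text
clock: 13.87
position: [0.5095, 0.2286, 0.267]
tool_rot: [3.139, 0.0, -0.063]
force: [1.1, -0.5, -6.3]
grip_width: 0.0182
finger_force: 109.0
```

Emit:
{"api": "apply_moves", "payload": {"linear": [[0,0,0],[0,0,0],[0,0,0],[0,0,0],[0,0,0]], "delta_rot": [[0,0,0],[0,0,0],[0,0,0],[0,0,0],[0,0,0]]}}

```text
clock: 14.28
position: [0.5096, 0.2286, 0.267]
tool_rot: [3.14, -0.0, -0.063]
force: [-0.7, -0.7, -6.8]
grip_width: 0.0181
finger_force: 109.0
```

Emit:
{"api": "apply_moves", "payload": {"linear": [[0,0,0],[0,0,0],[0,0,0],[0,0,0],[0,0,0]], "delta_rot": [[0,0,0],[0,0,0],[0,0,0],[0,0,0],[0,0,0]]}}

```text
clock: 14.7
position: [0.5096, 0.2286, 0.267]
tool_rot: [3.14, -0.0, -0.063]
force: [0.1, 0.3, -6.9]
grip_width: 0.0183
finger_force: 109.0
```

Emit:
{"api": "apply_moves", "payload": {"linear": [[0,0,0],[0,0,0],[0,0,0],[0,0,0],[0,0,0]], "delta_rot": [[0,0,0],[0,0,0],[0,0,0],[0,0,0],[0,0,0]]}}

```text
clock: 15.12
position: [0.5096, 0.2286, 0.267]
tool_rot: [3.14, -0.0, -0.063]
force: [-0.6, -0.0, -6.9]
grip_width: 0.0186
finger_force: 109.0
```

Emit:
{"api": "apply_moves", "payload": {"linear": [[0,0,0],[0,0,0],[0,0,0],[0,0,0],[0,0,0]], "delta_rot": [[0,0,0],[0,0,0],[0,0,0],[0,0,0],[0,0,0]]}}

```text
clock: 15.53
position: [0.5096, 0.2286, 0.267]
tool_rot: [3.14, -0.0, -0.063]
force: [-0.2, -0.2, -7.1]
grip_width: 0.0188
finger_force: 109.0
```

```bash
python3 look.py 0.002|head -3; python3 -c "
from h import *;print(monitor.observe()['qpos'])"
```

```text
t 15.53 TCP [0.5096 0.2286 0.267 ] rot [ 3.1395e+00 -1.0000e-04 -6.3300e-02] F [-0.2 -0.2 -7.1]
tau cmd 0.0020 tool -0.0021 floor 0.0021 z0 0.0151 nf 1159 | reel g [-0.0032  0.0688] o [-0.0036  0.0649] nb 739
fit y -0.0037 v 0.0000  fd v(mid) 0.0001 resid mm [-0.3  0.3  0.   0. ]
[-0.41009787  0.38197491 -0.15907909  1.72996852  0.07061955  1.03631852
 -2.22799426]
```

Now the carry, ramped at ≤0.03 m/s² so the reel stays stuck. The first segment is 125 mm, then a check.

Emit:
{"api": "apply_moves", "payload": {"linear": [[0,0.002,0],[0,0.006,0],[0,0.012,0],[0,0.02,0],[0,0.03,0]], "delta_rot": [[0,0,0],[0,0,0],[0,0,0],[0,0,0],[0,0,0]]}}

```text
clock: 16.0
position: [0.5094, 0.2255, 0.267]
tool_rot: [3.14, 0.0, -0.063]
force: [0.2, -0.1, -7.6]
grip_width: 0.0185
finger_force: 109.0
```

Emit:
{"api": "apply_moves", "payload": {"linear": [[0,0.012,0],[0,0.026,0],[0,0.042,0],[0,0.06,0],[0,0.08,0]], "delta_rot": [[0,0,0],[0,0,0],[0,0,0],[0,0,0],[0,0,0]]}}

```text
clock: 16.42
position: [0.5089, 0.2174, 0.267]
tool_rot: [3.139, 0.0, -0.063]
force: [0.5, -0.5, -7.1]
grip_width: 0.0186
finger_force: 109.0
```

Emit:
{"api": "apply_moves", "payload": {"linear": [[0,0.022,0],[0,0.046,0],[0,0.072,0],[0,0.1,0],[0,0.13,0]], "delta_rot": [[0,0,0],[0,0,0],[0,0,0],[0,0,0],[0,0,0]]}}

```text
clock: 16.83
position: [0.508, 0.2044, 0.2671]
tool_rot: [3.14, -0.0, -0.063]
force: [-0.3, 0.0, -6.0]
grip_width: 0.0186
finger_force: 109.0
```

Emit:
{"api": "apply_moves", "payload": {"linear": [[0,0.032,0],[0,0.066,0],[0,0.102,0],[0,0.14,0],[0,0.18,0]], "delta_rot": [[0,0,0],[0,0,0],[0,0,0],[0,0,0],[0,0,0]]}}

```text
clock: 17.25
position: [0.5069, 0.1863, 0.2671]
tool_rot: [3.14, 0.0, -0.063]
force: [-0.1, 0.3, -7.7]
grip_width: 0.018
finger_force: 109.0
```

Emit:
{"api": "apply_moves", "payload": {"linear": [[0,0.042,0],[0,0.086,0],[0,0.132,0],[0,0.18,0],[0,0.23,0]], "delta_rot": [[0,0,0],[0,0,0],[0,0,0],[0,0,0],[0,0,0]]}}

```text
clock: 17.67
position: [0.5054, 0.1633, 0.2671]
tool_rot: [3.14, -0.0, -0.063]
force: [-0.3, 1.0, -6.9]
grip_width: 0.0184
finger_force: 109.0
```

Emit:
{"api": "apply_moves", "payload": {"linear": [[0,0.048,0],[0,0.094,0],[0,0.138,0],[0,0.18,0],[0,0.22,0]], "delta_rot": [[0,0,0],[0,0,0],[0,0,0],[0,0,0],[0,0,0]]}}

```text
clock: 18.08
position: [0.504, 0.1413, 0.2672]
tool_rot: [3.139, -0.0, -0.063]
force: [0.6, -0.4, -8.4]
grip_width: 0.0183
finger_force: 109.0
```

Emit:
{"api": "apply_moves", "payload": {"linear": [[0,0.038,0],[0,0.074,0],[0,0.108,0],[0,0.14,0],[0,0.17,0]], "delta_rot": [[0,0,0],[0,0,0],[0,0,0],[0,0,0],[0,0,0]]}}

```text
clock: 18.5
position: [0.503, 0.1245, 0.2672]
tool_rot: [3.14, -0.0, -0.063]
force: [0.1, 0.4, -5.9]
grip_width: 0.0182
finger_force: 109.0
```

Emit:
{"api": "apply_moves", "payload": {"linear": [[0,0.028,0],[0,0.054,0],[0,0.078,0],[0,0.1,0],[0,0.12,0]], "delta_rot": [[0,0,0],[0,0,0],[0,0,0],[0,0,0],[0,0,0]]}}

```text
clock: 18.92
position: [0.5022, 0.1126, 0.2672]
tool_rot: [3.14, 0.0, -0.063]
force: [0.6, 0.3, -7.2]
grip_width: 0.0186
finger_force: 109.0
```

Emit:
{"api": "apply_moves", "payload": {"linear": [[0,0.018,0],[0,0.034,0],[0,0.048,0],[0,0.06,0],[0,0.07,0]], "delta_rot": [[0,0,0],[0,0,0],[0,0,0],[0,0,0],[0,0,0]]}}

```text
clock: 19.33
position: [0.5018, 0.1057, 0.2673]
tool_rot: [3.14, -0.0, -0.063]
force: [0.3, 0.5, -7.1]
grip_width: 0.0182
finger_force: 109.0
```

Emit:
{"api": "apply_moves", "payload": {"linear": [[0,0.008,0],[0,0.014,0],[0,0.018,0],[0,0.02,0],[0,0.02,0]], "delta_rot": [[0,0,0],[0,0,0],[0,0,0],[0,0,0],[0,0,0]]}}

```text
clock: 19.75
position: [0.5017, 0.1039, 0.2673]
tool_rot: [3.14, 0.0, -0.063]
force: [0.3, 0.2, -7.2]
grip_width: 0.0185
finger_force: 109.0
```

```bash
python3 look.py 0.002|head -2;python3 look.py 0.002|head -2
```

```text
t 19.75 TCP [0.5017 0.1039 0.2673] rot [ 3.1395  0.     -0.0632] F [ 0.3  0.2 -7.2]
tau cmd 0.0020 tool -0.0021 floor 0.0017 z0 0.0150 nf 1014 | reel g [-0.0036  0.0689] o [-0.0039  0.0647] nb 642
t 19.80 TCP [0.5017 0.1039 0.2673] rot [ 3.1395 -0.     -0.0633] F [-0.3  0.  -7.6]
tau cmd 0.0020 tool -0.0020 floor 0.0020 z0 0.0149 nf 1015 | reel g [-0.0034  0.0687] o [-0.0042  0.0654] nb 645
```

Emit:
{"api": "apply_moves", "payload": {"linear": [[0,0.002,0],[0,0.006,0],[0,0.012,0],[0,0.02,0],[0,0.03,0]], "delta_rot": [[0,0,0],[0,0,0],[0,0,0],[0,0,0],[0,0,0]]}}

```text
clock: 20.27
position: [0.5015, 0.1008, 0.2672]
tool_rot: [3.139, 0.0, -0.063]
force: [0.3, -0.4, -7.6]
grip_width: 0.0184
finger_force: 109.0
```

Emit:
{"api": "apply_moves", "payload": {"linear": [[0,0.012,0],[0,0.026,0],[0,0.042,0],[0,0.06,0],[0,0.08,0]], "delta_rot": [[0,0,0],[0,0,0],[0,0,0],[0,0,0],[0,0,0]]}}

```text
clock: 20.68
position: [0.501, 0.0927, 0.2673]
tool_rot: [3.139, -0.0, -0.063]
force: [-1.3, 0.1, -8.5]
grip_width: 0.0187
finger_force: 109.0
```

Emit:
{"api": "apply_moves", "payload": {"linear": [[0,0.022,0],[0,0.046,0],[0,0.072,0],[0,0.1,0],[0,0.13,0]], "delta_rot": [[0,0,0],[0,0,0],[0,0,0],[0,0,0],[0,0,0]]}}

```text
clock: 21.1
position: [0.5001, 0.0796, 0.2673]
tool_rot: [3.139, 0.0, -0.063]
force: [-0.1, 0.6, -6.6]
grip_width: 0.0185
finger_force: 109.0
```

Emit:
{"api": "apply_moves", "payload": {"linear": [[0,0.032,0],[0,0.066,0],[0,0.102,0],[0,0.14,0],[0,0.18,0]], "delta_rot": [[0,0,0],[0,0,0],[0,0,0],[0,0,0],[0,0,0]]}}

```text
clock: 21.52
position: [0.499, 0.0616, 0.2674]
tool_rot: [3.14, 0.0, -0.063]
force: [0.4, 0.9, -7.3]
grip_width: 0.0184
finger_force: 109.0
```

Emit:
{"api": "apply_moves", "payload": {"linear": [[0,0.042,0],[0,0.086,0],[0,0.132,0],[0,0.18,0],[0,0.23,0]], "delta_rot": [[0,0,0],[0,0,0],[0,0,0],[0,0,0],[0,0,0]]}}

```text
clock: 21.93
position: [0.4975, 0.0385, 0.2674]
tool_rot: [3.139, 0.0, -0.063]
force: [-0.2, 0.2, -7.5]
grip_width: 0.0185
finger_force: 109.0
```

Emit:
{"api": "apply_moves", "payload": {"linear": [[0,0.052,0],[0,0.106,0],[0,0.162,0],[0,0.22,0],[0,0.28,0]], "delta_rot": [[0,0,0],[0,0,0],[0,0,0],[0,0,0],[0,0,0]]}}

```text
clock: 22.35
position: [0.4957, 0.0105, 0.2675]
tool_rot: [3.139, 0.0, -0.063]
force: [-0.3, -0.1, -8.2]
grip_width: 0.0186
finger_force: 109.0
```

Emit:
{"api": "apply_moves", "payload": {"linear": [[0,0.062,0],[0,0.126,0],[0,0.192,0],[0,0.26,0],[0,0.33,0]], "delta_rot": [[0,0,0],[0,0,0],[0,0,0],[0,0,0],[0,0,0]]}}

```text
clock: 22.77
position: [0.4936, -0.0226, 0.2675]
tool_rot: [3.14, 0.0, -0.063]
force: [-0.4, 0.6, -6.5]
grip_width: 0.0184
finger_force: 109.0
```

Emit:
{"api": "apply_moves", "payload": {"linear": [[0.005,0.07,0],[0.013,0.14,0],[0.024,0.21,0],[0.036,0.28,0],[0.048,0.35,0]], "delta_rot": [[0,0,0],[0,0,0],[0,0,0],[0,0,0],[0,0,0]]}}

```text
clock: 23.18
position: [0.4964, -0.0579, 0.2676]
tool_rot: [3.14, -0.0, -0.063]
force: [-0.2, 1.1, -6.6]
grip_width: 0.0184
finger_force: 109.0
```

Emit:
{"api": "apply_moves", "payload": {"linear": [[0.012,0.07,0],[0.024,0.14,0],[0.035,0.21,0],[0.043,0.28,0],[0.048,0.35,0]], "delta_rot": [[0,0,0],[0,0,0],[0,0,0],[0,0,0],[0,0,0]]}}

```text
clock: 23.6
position: [0.4989, -0.0931, 0.2677]
tool_rot: [3.14, -0.0, -0.063]
force: [-0.7, -0.9, -7.3]
grip_width: 0.0182
finger_force: 109.0
```

Emit:
{"api": "apply_moves", "payload": {"linear": [[0,0.068,0],[0,0.134,0],[0,0.198,0],[0,0.26,0],[0,0.32,0]], "delta_rot": [[0,0,0],[0,0,0],[0,0,0],[0,0,0],[0,0,0]]}}

```text
clock: 24.02
position: [0.4967, -0.1249, 0.2678]
tool_rot: [3.139, -0.0, -0.063]
force: [0.8, -0.8, -7.1]
grip_width: 0.0182
finger_force: 109.0
```

Emit:
{"api": "apply_moves", "payload": {"linear": [[0,0.058,0],[0,0.114,0],[0,0.168,0],[0,0.22,0],[0,0.27,0]], "delta_rot": [[0,0,0],[0,0,0],[0,0,0],[0,0,0],[0,0,0]]}}

```text
clock: 24.43
position: [0.4951, -0.1517, 0.2678]
tool_rot: [3.14, 0.0, -0.063]
force: [0.0, -0.4, -7.7]
grip_width: 0.0184
finger_force: 109.0
```

Emit:
{"api": "apply_moves", "payload": {"linear": [[0,0.048,0],[0,0.094,0],[0,0.138,0],[0,0.18,0],[0,0.22,0]], "delta_rot": [[0,0,0],[0,0,0],[0,0,0],[0,0,0],[0,0,0]]}}

```text
clock: 24.85
position: [0.4937, -0.1736, 0.2678]
tool_rot: [3.14, 0.0, -0.063]
force: [0.3, 0.7, -6.9]
grip_width: 0.0182
finger_force: 109.0
```

Emit:
{"api": "apply_moves", "payload": {"linear": [[0,0.038,0],[0,0.074,0],[0,0.108,0],[0,0.14,0],[0,0.17,0]], "delta_rot": [[0,0,0],[0,0,0],[0,0,0],[0,0,0],[0,0,0]]}}

```text
clock: 25.27
position: [0.4926, -0.1905, 0.2679]
tool_rot: [3.14, 0.0, -0.063]
force: [0.8, 0.1, -6.8]
grip_width: 0.0183
finger_force: 109.0
```

Emit:
{"api": "apply_moves", "payload": {"linear": [[0,0.028,0],[0,0.054,0],[0,0.078,0],[0,0.1,0],[0,0.12,0]], "delta_rot": [[0,0,0],[0,0,0],[0,0,0],[0,0,0],[0,0,0]]}}

```text
clock: 25.68
position: [0.4919, -0.2023, 0.2679]
tool_rot: [3.14, -0.0, -0.063]
force: [-0.4, -0.1, -7.0]
grip_width: 0.0186
finger_force: 109.0
```

Emit:
{"api": "apply_moves", "payload": {"linear": [[0,0.018,0],[0,0.034,0],[0,0.048,0],[0,0.06,0],[0,0.07,0]], "delta_rot": [[0,0,0],[0,0,0],[0,0,0],[0,0,0],[0,0,0]]}}

```text
clock: 26.1
position: [0.4914, -0.2092, 0.2679]
tool_rot: [3.14, 0.0, -0.063]
force: [-0.7, 0.1, -6.6]
grip_width: 0.0182
finger_force: 109.0
```

Emit:
{"api": "apply_moves", "payload": {"linear": [[0,0.008,0],[0,0.014,0],[0,0.018,0],[0,0.02,0],[0,0.02,0]], "delta_rot": [[0,0,0],[0,0,0],[0,0,0],[0,0,0],[0,0,0]]}}

```text
clock: 26.52
position: [0.4913, -0.2111, 0.2679]
tool_rot: [3.14, 0.0, -0.063]
force: [-0.4, 0.1, -7.6]
grip_width: 0.0183
finger_force: 109.0
```

```bash
python3 look.py 0.002|head -2; python3 - <<'E'
from h import *
p,d=optics.grab_frame("top"); cv2.imwrite("pics/t5.png",p[...,::-1])
p,d=optics.grab_frame("scene"); cv2.imwrite("pics/s5.png",cv2.resize(p[60:300,90:390],None,fx=2,fy=2)[...,::-1])
E
```

```text
t 26.52 TCP [ 0.4913 -0.2111  0.2679] rot [ 3.1395  0.     -0.0633] F [-0.4  0.1 -7.6]
tau cmd 0.0020 tool -0.0021 floor -0.0004 z0 0.0148 nf 769 | reel g [-0.0041  0.0692] o [-0.005   0.0652] nb 476
```

View pics/s5.png

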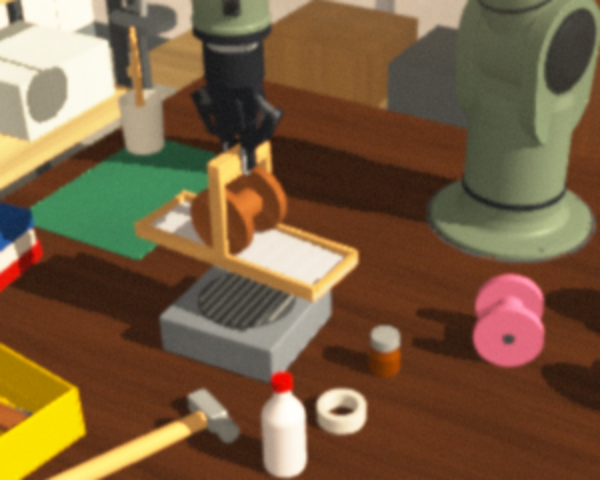

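The picture shows the tray centred over the grille with the reel under the handle at about (240,210), and the jar, tape and glue untouched. I'll lower 2 mm, then hold for over 5 s.

Emit:
{"api": "apply_moves", "payload": {"linear": [[0,0,0.002],[0,0,0.007],[0,0,0.013],[0,0,0.018],[0,0,0.02]], "delta_rot": [[0,0,0],[0,0,0],[0,0,0],[0,0,0],[0,0,0]]}}

```text
clock: 27.08
position: [0.4913, -0.2111, 0.2658]
tool_rot: [3.14, 0.0, -0.063]
force: [0.7, -0.6, -6.9]
grip_width: 0.0183
finger_force: 109.0
```

Emit:
{"api": "apply_moves", "payload": {"linear": [[0,0,0],[0,0,0],[0,0,0],[0,0,0],[0,0,0]], "delta_rot": [[0,0,0],[0,0,0],[0,0,0],[0,0,0],[0,0,0]]}}

```text
clock: 27.5
position: [0.4913, -0.2111, 0.266]
tool_rot: [3.14, -0.0, -0.063]
force: [-0.0, -1.1, -6.4]
grip_width: 0.0184
finger_force: 109.0
```

Emit:
{"api": "apply_moves", "payload": {"linear": [[0,0,0],[0,0,0],[0,0,0],[0,0,0],[0,0,0]], "delta_rot": [[0,0,0],[0,0,0],[0,0,0],[0,0,0],[0,0,0]]}}

```text
clock: 27.92
position: [0.4913, -0.2111, 0.2659]
tool_rot: [3.14, 0.0, -0.063]
force: [-0.2, -0.2, -6.6]
grip_width: 0.0186
finger_force: 109.0
```

Emit:
{"api": "apply_moves", "payload": {"linear": [[0,0,0],[0,0,0],[0,0,0],[0,0,0],[0,0,0]], "delta_rot": [[0,0,0],[0,0,0],[0,0,0],[0,0,0],[0,0,0]]}}

```text
clock: 28.33
position: [0.4913, -0.2111, 0.2659]
tool_rot: [3.14, -0.0, -0.063]
force: [0.2, -0.3, -6.8]
grip_width: 0.0182
finger_force: 109.0
```

```bash
python3 look.py 0.002|head -2
```

```text
t 28.33 TCP [ 0.4913 -0.2111  0.2659] rot [ 3.1396 -0.     -0.0633] F [ 0.2 -0.3 -6.8]
tau cmd 0.0020 tool -0.0020 floor 0.0025 z0 0.0150 nf 768 | reel g [-0.0044  0.0689] o [-0.0053  0.0653] nb 473
```

Emit:
{"api": "apply_moves", "payload": {"linear": [[0,0,0],[0,0,0],[0,0,0],[0,0,0],[0,0,0]], "delta_rot": [[0,0,0],[0,0,0],[0,0,0],[0,0,0],[0,0,0]]}}

```text
clock: 28.8
position: [0.4913, -0.2111, 0.2659]
tool_rot: [3.14, 0.0, -0.063]
force: [-0.2, 0.8, -7.8]
grip_width: 0.0184
finger_force: 109.0
```

Emit:
{"api": "apply_moves", "payload": {"linear": [[0,0,0],[0,0,0],[0,0,0],[0,0,0],[0,0,0]], "delta_rot": [[0,0,0],[0,0,0],[0,0,0],[0,0,0],[0,0,0]]}}

```text
clock: 29.22
position: [0.4913, -0.2111, 0.2659]
tool_rot: [3.14, 0.0, -0.063]
force: [-0.6, 0.0, -6.9]
grip_width: 0.0182
finger_force: 109.0
```

Emit:
{"api": "apply_moves", "payload": {"linear": [[0,0,0],[0,0,0],[0,0,0],[0,0,0],[0,0,0]], "delta_rot": [[0,0,0],[0,0,0],[0,0,0],[0,0,0],[0,0,0]]}}

```text
clock: 29.63
position: [0.4913, -0.2111, 0.2659]
tool_rot: [3.14, 0.0, -0.063]
force: [0.6, 0.0, -6.0]
grip_width: 0.0181
finger_force: 109.0
```

Emit:
{"api": "apply_moves", "payload": {"linear": [[0,0,0],[0,0,0],[0,0,0],[0,0,0],[0,0,0]], "delta_rot": [[0,0,0],[0,0,0],[0,0,0],[0,0,0],[0,0,0]]}}

```text
clock: 30.05
position: [0.4913, -0.2111, 0.2659]
tool_rot: [3.14, -0.0, -0.063]
force: [0.2, -1.4, -7.2]
grip_width: 0.0183
finger_force: 109.0
```

Emit:
{"api": "apply_moves", "payload": {"linear": [[0,0,0],[0,0,0],[0,0,0],[0,0,0],[0,0,0]], "delta_rot": [[0,0,0],[0,0,0],[0,0,0],[0,0,0],[0,0,0]]}}

```text
clock: 30.47
position: [0.4913, -0.2111, 0.2659]
tool_rot: [3.139, -0.0, -0.063]
force: [0.7, -0.6, -7.5]
grip_width: 0.0185
finger_force: 109.0
```

Emit:
{"api": "apply_moves", "payload": {"linear": [[0,0,0],[0,0,0],[0,0,0],[0,0,0],[0,0,0]], "delta_rot": [[0,0,0],[0,0,0],[0,0,0],[0,0,0],[0,0,0]]}}

```text
clock: 30.88
position: [0.4913, -0.2111, 0.2659]
tool_rot: [3.14, 0.0, -0.063]
force: [-0.7, -0.3, -6.9]
grip_width: 0.0182
finger_force: 109.0
```

Emit:
{"api": "apply_moves", "payload": {"linear": [[0,0,0],[0,0,0],[0,0,0],[0,0,0],[0,0,0]], "delta_rot": [[0,0,0],[0,0,0],[0,0,0],[0,0,0],[0,0,0]]}}

```text
clock: 31.3
position: [0.4913, -0.2111, 0.2659]
tool_rot: [3.14, 0.0, -0.063]
force: [0.7, 1.1, -6.8]
grip_width: 0.0182
finger_force: 109.0
```

Emit:
{"api": "apply_moves", "payload": {"linear": [[0,0,0],[0,0,0],[0,0,0],[0,0,0],[0,0,0]], "delta_rot": [[0,0,0],[0,0,0],[0,0,0],[0,0,0],[0,0,0]]}}

```text
clock: 31.72
position: [0.4913, -0.2111, 0.2659]
tool_rot: [3.14, 0.0, -0.063]
force: [0.4, 0.2, -6.4]
grip_width: 0.0182
finger_force: 109.0
```

Emit:
{"api": "apply_moves", "payload": {"linear": [[0,0,0],[0,0,0],[0,0,0],[0,0,0],[0,0,0]], "delta_rot": [[0,0,0],[0,0,0],[0,0,0],[0,0,0],[0,0,0]]}}

```text
clock: 32.13
position: [0.4913, -0.2111, 0.2659]
tool_rot: [3.14, 0.0, -0.063]
force: [0.5, 0.3, -7.8]
grip_width: 0.0181
finger_force: 109.0
```

Emit:
{"api": "apply_moves", "payload": {"linear": [[0,0,0],[0,0,0],[0,0,0],[0,0,0],[0,0,0]], "delta_rot": [[0,0,0],[0,0,0],[0,0,0],[0,0,0],[0,0,0]]}}

```text
clock: 32.55
position: [0.4913, -0.2111, 0.2659]
tool_rot: [3.14, 0.0, -0.063]
force: [0.3, -0.4, -6.8]
grip_width: 0.0185
finger_force: 109.0
```

Emit:
{"api": "apply_moves", "payload": {"linear": [[0,0,0],[0,0,0],[0,0,0],[0,0,0],[0,0,0]], "delta_rot": [[0,0,0],[0,0,0],[0,0,0],[0,0,0],[0,0,0]]}}

```text
clock: 32.97
position: [0.4913, -0.2111, 0.2659]
tool_rot: [3.14, 0.0, -0.063]
force: [-0.1, 1.0, -7.3]
grip_width: 0.0185
finger_force: 109.0
```

```bash
python3 look.py 0.002|head -2
```

```text
t 32.97 TCP [ 0.4913 -0.2111  0.2659] rot [ 3.1395e+00  1.0000e-04 -6.3200e-02] F [-0.1  1.  -7.3]
tau cmd 0.0020 tool -0.0021 floor 0.0018 z0 0.0149 nf 766 | reel g [-0.0044  0.0693] o [-0.0053  0.0644] nb 473
```

```bash
python3 -c "
from workcell import workorder; print(workorder.job_done())"
```

```text
the job is handed in; nothing more can be done
None
```

The job is handed in: the tray is held centred over the grille with its underside about 80 mm above it, and the reel has been at rest about 5 mm from mid-tray for over 5 s; before the carry it rested at mid-tray for over 2 s at the starting side.

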